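# Four forming tools on each other's places

## Robot

A 6-joint arm with a two-finger parallel gripper is mounted at the origin on the work surface. World frame = base frame: x ahead of the robot, y to its left, z up, the work surface at z = 0. Lengths are in mm, angles in rad, forces in N, time in s.
With the tool pointing down it reaches from about 275 to 1000 mm from the base axis. Payload 8.4 kg.
Tool frame: the origin (TCP) lies at the very end of the fingers, on their centre line; the grasp point (between the pads) lies 19 mm behind it; z points along the fingers, y is the line along which they close (so a half turn about z gives the same grasp; the last joint's range is limited). The gripper opens to 85 mm and grips with 20 to 120 N. Pads are 22 mm wide; open, the fingers measure 114 mm over their backs; the gripper's body (76 mm by 85 mm) begins 54 mm behind the grasp point. The pads swing forward as they close: fully open they stand 13 mm farther back than shut.
Start: joints at [1.299, 0.353, 1.633, -0, 1.155, -0.002], TCP at [166.585, 602.393, 231.281] pointing down, gripper open.
Joint ranges: [-2.63, 2.63], [-0.92, 2.1], [0.06, 2.66], [-1.3, 4.44], [0, 2.69], [-3.02, 3.02]. Speed limits (rad/s): [2.22, 2.22, 2.79, 3.14, 3.14, 3.14].

## Interface

Orientations are given as [roll, pitch, yaw] about the fixed x, y, z axes, in that order (R = Rz(yaw) Ry(pitch) Rx(roll)).
In Python, from rig import sensors, grab_frame, camera_params, order gives the robot as it stands. The module is installed in compiled form; this text tells all that it offers.
- The arm moves only by the tool move_arm, never from a script. Its argument "motion" is a list of rows, each a list of 7 numbers: the turn, a rotation vector about the tool's x, y, z in rad, then the shift along the tool's x, y, z in m, then the finger opening in m, from 0 to 0.0854. A call has 1 to 8 rows; each row is the pose to reach, as a shift and turn from the pose commanded when the call began, along the tool's axes at that moment; what a row does not reach only later rows make up. A row lasts 1/8 s, in which the tool goes at most 62.5 mm and 10.7 degrees, less where a joint would pass 70% of its speed; a pose out of reach is approached as far as the arm can. A call with a gripper value outside its range is refused whole. The fingers move at their own pace and stop on an object; "grip_force" is the grip in N (left out, the last holds). Time passes only in rows, so rows that repeat a pose let the fingers close. It gives the time, the measured TCP pose, the force, the opening and the grip force at its end, in the units of the state.
- sensors.sense(): the state, without advancing time (a new reading comes with each control period).
- grab_frame(name): name is "scene" or "top" or "wrist"; returns (picture, depth): 480x640x3 uint8, red, green, blue; 480x640 float32, mm along the optical axis (not along the pixel's ray), 0 where there is no reading.
- camera_params(name): a dict with "camera_matrix" (3x3 intrinsics, pixels), "world_from_camera" (4x4, takes a point from camera to world coordinates). Camera axes: x right, y down, z forward; pixel columns grow to the right and rows downward; lengths in mm; the calibration is good to about 2 mm. The wrist camera is an equidistant fisheye: a pixel r from the principal point sees the ray r / f radians off the axis. A picture is of the moment at which its call begins: read the wrist's pose just before it. camera_params takes no time and is no camera call; for the wrist camera it gives the pose at the moment of the call.
- order.sign_off(): hands the job in; it is judged then, once.
The state is a dict: "clock": time; "qpos": joint angles; "qvel": joint speeds; "joint_efforts": joint torques, N m; "eef_pos": TCP position; "tcp_rot": TCP orientation; "contact_force": force on the tool from outside, world axes, zero at the start; "wrist_torque": the same for the moment, N m; "opening": opening from 0.0 (shut) to 1.0 (fully open); "grasp_force": force on a finger pad.
Only numpy, scipy, OpenCV 4.12 (cv2) and the standard library are available. Lean on these libraries where they do the work, as an engineer would, in place of code of your own. Each camera call takes 0.05 s, during which the arm holds its last target. There are 200 camera calls.

## Task

The jeweller's four steel forming tools have been put away on each other's places. Push the clear lid of the small case back past its balance point so that it stays open, then swap the tools round so that each stands centred on its own place: the cube on the square board, the flat disc on the large round board, the stepped mandrel on the small round board, and the grooved bar in the case, with cube and bar lined up with the dark leather outlines under them. The plain cork pad is free for setting a tool aside on the way; leave the lid open and every tool upright and at rest.

Things in the scene. Friction and masses are not known exactly. Their poses are not given: they have to be found in the camera images.
- doming_cube: Doming block: plain steel cube, 38 x 38 x 38 mm, about 0.4 kg, with one dark round hollow on the top and on each side. Origin at the centre of its underside, z up, x and y square to its sides. Starts in the case or on the large round board. Belongs on the square board, sides parallel (any quarter turn).
- bench_disc: Bench block: flat plain steel disc, 64 mm diameter, 22 mm high, about 0.55 kg. Origin at the centre of its underside, z up. Starts on the square board or the small round board. Belongs on the large round board, any turn.
- step_mandrel: Stepped mandrel: plain steel, standing: foot 40 mm diameter and 12 mm high, then a column 26 mm diameter from 12 to 44 mm height, then a tip 16 mm diameter up to 52 mm; about 0.25 kg. Origin at the centre of its underside, z up. Starts in the case or on the large round board. Belongs on the small round board, any turn.
- swage_bar: Swage block: plain steel bar 28 mm (its x) x 80 mm (its y) x 26 mm high, with dark grooves across its top, about 0.45 kg. Origin at the centre of its underside, z up. Starts on the square board or the small round board. Belongs in the case, its long side along the case's long side within about 14 degrees (either way round).
- square_board: Fixed dark wooden board, 100 x 100 mm, 6 mm thick, with a flush 42 mm square of dark leather in its middle. Origin at the centre of its underside (bench height), x and y square to its sides; tools stand on its top, 6 mm above the origin.
- large_round_board: Fixed dark wooden round board, 110 mm diameter, 6 mm thick, with a flush 68 mm leather circle. Origin at the centre of its underside; tools stand 6 mm above it.
- small_round_board: Fixed dark wooden round board, 84 mm diameter, 6 mm thick, with a flush 44 mm leather circle. Origin at the centre of its underside; tools stand 6 mm above it.
- case: Fixed low wooden case, clear brass-edged clamshell lid (100 x 120 mm, 24 mm deep). Base 100 mm (its x) x 120 mm (its y), floor 6 mm, walls 4 mm thick, rim 22 mm above the bench; a flush leather rectangle 32 x 84 mm, long along y, in the middle marks the bar's place. Origin at centre of underside. Hinge line along y at x = +50 mm, 22 mm high, on the side away from the robot (yaw within 0.2 rad).
- cork_pad: Fixed plain cork pad, 90 mm (its x) x 120 mm (its y), 6 mm thick, empty at the start: the free spot. Origin at the centre of its underside; tools stand 6 mm above it.
- case_lid (a joint): Lid angle, rad. 0: ajar on its stop, 57 deg up from closed; free edge 54 mm before the hinge line, 106 mm above the bench. 0.57: upright. Beyond about 0.3 it falls open by itself to its stop at 1.25; below, back to 0. 80 g, light: a closed gripper, fingertips 93 mm above the bench (higher than the tool inside), swept along case +x from 45 mm before the case's middle to the hinge line tips it over.
Things that resemble listed ones, but are neither listed nor needed, are in the scene too. What is shaped like the small_round_board but purple is not meant.

How it is judged (in metres and radians):
On the way:
1. the case's lid is pushed back past its balance point and stays open (value of joint case_lid above 0.9 rad), for 0.3 s.
At the end, for the whole second after the job is handed in: Each tool stands upright and at rest on the floor of its own place (cube: square board, disc: large round board, stepped mandrel: small round board, bar: case), centred within 12 mm; the cube's sides and the bar's length within 0.25 rad of their outlines; the case's lid open beyond 0.9 rad (horizontal distance between doming_cube and square_board below 0.012 m and z of doming_cube in the frame of square_board between 0.003 and 0.01 m and angle between each of doming_cube, bench_disc, step_mandrel, swage_bar's own z axis and vertical below 0.1 rad and linear speed of each of doming_cube, bench_disc, step_mandrel, swage_bar below 0.02 m/s and angular speed of each of doming_cube, bench_disc, step_mandrel, swage_bar below 0.2 rad/s and horizontal distance between bench_disc and large_round_board below 0.012 m and z of bench_disc in the frame of large_round_board between 0.003 and 0.01 m and horizontal distance between step_mandrel and small_round_board below 0.012 m and z of step_mandrel in the frame of small_round_board between 0.003 and 0.01 m and horizontal distance between swage_bar and case below 0.012 m and z of swage_bar in the frame of case between 0.003 and 0.01 m and angle between the y axis of swage_bar and the y axis of case, either way round below 0.25 rad and (angle between the x axis of doming_cube and the x axis of square_board, either way round below 0.25 rad or angle between the x axis of doming_cube and the y axis of square_board, either way round below 0.25 rad) and value of joint case_lid above 0.9 rad); the robot touches nothing.
It also fails if it takes over 136 s, if anything falls off the work surface, if the arm or the gripper's body presses on something with over 40 N, if the wrist force passes 120 N, or if a joint passes its speed limit or range.

## Working session

There is one attempt and no reset: what is moved stays moved. The work goes in short steps, Python scripts to look and compute and a tool call to move; the robot and the scene stay as the last step left them, time stands still between calls to the robot, and variables do not carry over. Pictures are saved under pics/ and viewed, at most 14 in all, crops included, and the job is handed in when it is done.

Besides the shell and the picture viewer there is one more tool, called after ">>>" as name([rows], argument=value, ...), one row to a line, values as JSON. move_arm: Moves the arm, as the interface text tells. Its arguments: {"type":"object","properties":{"motion":{"type":"array","items":{"type":"array","items":{"type":"number"}}},"grip_force":{"type":"number"}},"required":["motion"]}

```bash
mkdir -p pics; python3 - <<'E'
from rig import sensors, grab_frame, camera_params
import cv2,numpy as np
s=sensors.sense();print(s)
for n in ("scene","top"):
    p,d=grab_frame(n);np.savez(f"pics/{n}0.npz",p=p,d=d,**camera_params(n));cv2.imwrite(f"pics/{n}0.png",p[:,:,::-1])
    print(n,camera_params(n))
E
```

```text
{'clock': 0.0, 'qpos': array([ 1.29861053e+00,  3.53646335e-01,  1.63414985e+00,  1.88542719e-05,
        1.15516465e+00, -2.40501798e-03]), 'qvel': array([ 2.36275333e-04,  7.36837750e-04, -1.70126298e-03,  1.09342766e-03,
       -1.15318455e-03, -8.39230035e-05]), 'joint_efforts': array([ 1.20172001e-03, -6.05250049e+01, -3.42072988e+01,  1.14380728e-04,
        9.16147255e-03,  2.89362629e-05]), 'eef_pos': array([166.44517325, 601.93818903, 230.55607587]), 'tcp_rot': array([-3.14022452e+00, -2.05290535e-05,  2.87180424e+00]), 'contact_force': array([ 0.13546459, -0.3674701 , -0.04062617]), 'wrist_torque': array([-0.00908715,  0.04377745, -0.00033658]), 'grasp_force': 0.0, 'opening': 1.0020376520206917}
scene {'camera_matrix': array([[442.45030614,   0.        , 325.57655953],
       [  0.        , 442.45030614, 247.64568779],
       [  0.        ,   0.        ,   1.        ]]), 'world_from_camera': array([[ 7.57643364e-01,  3.83919929e-01, -5.27808697e-01,
         8.91129792e+02],
       [ 6.52606686e-01, -4.56781509e-01,  6.04528879e-01,
        -4.96527424e+02],
       [-9.00256859e-03, -8.02468779e-01, -5.96626192e-01,
         5.37718364e+02],
       [ 0.00000000e+00,  0.00000000e+00,  0.00000000e+00,
         1.00000000e+00]])}
top {'camera_matrix': array([[533.60862806,   0.        , 321.09316584],
       [  0.        , 533.60862806, 241.51503356],
       [  0.        ,   0.        ,   1.        ]]), 'world_from_camera': array([[ 4.70982719e-03, -9.95626193e-01,  9.33075645e-02,
         3.65057399e+02],
       [-9.99946572e-01, -5.54768910e-03, -8.72221911e-03,
        -3.27535669e+00],
       [ 9.20171117e-03, -9.32614991e-02, -9.95599127e-01,
         1.03235708e+03],
       [ 0.00000000e+00,  0.00000000e+00,  0.00000000e+00,
         1.00000000e+00]])}
```

View pics/top0.png

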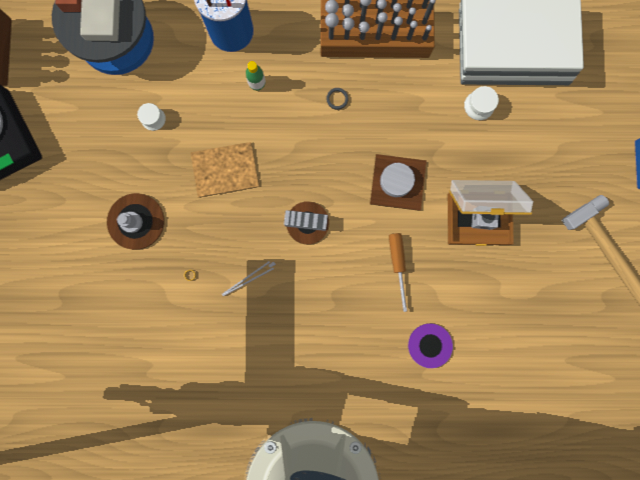

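View pics/scene0.png

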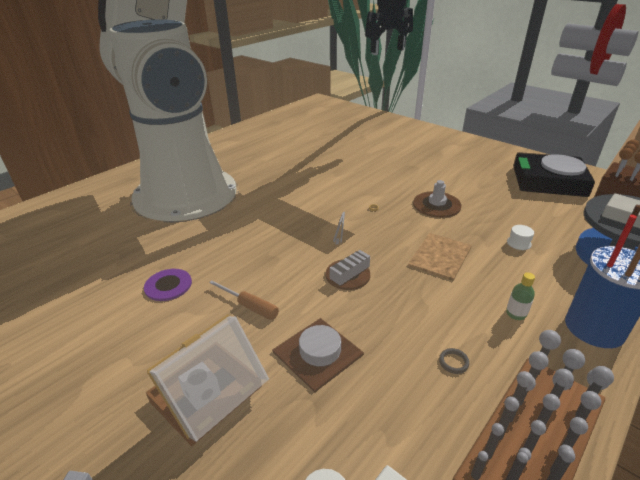

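```bash
cat > h.py <<'E'
import numpy as np,cv2
def rect(img,K,T,z,cx,cy,half,size):
    # orthographic patch of plane z: image up=+x world, left=+y world
    s=size/(2*half)
    M=np.array([[0,-1/s,cx+half],[-1/s,0,cy+half],[0,0,z],[0,0,1]])
    W=np.linalg.inv(T)[:3]
    H=K@W@M
    return cv2.warpPerspective(img,np.linalg.inv(H),(size,size),flags=cv2.INTER_CUBIC)
def pix2w(K,T,u,v,z):
    r=T[:3,:3]@np.linalg.solve(K,[u,v,1.]);o=T[:3,3]
    return o+r*(z-o[2])/r[2]
def load(n):
    f=np.load(n);return f['p'],f['d'],f['camera_matrix'],f['world_from_camera']
E
python3 - <<'E'
from h import *
p,d,K,T=load("pics/top0.npz")
pts={'large':(135,221),'cork':(225,170),'small':(307,222),'square':(399,182),'case':(480,215)}
tiles=[]
for k,(u,v) in pts.items():
    w=pix2w(K,T,u,v,6);c=np.round(w[:2]/10)*10;print(k,w.round(),c)
    t=rect(p[:,:,::-1],K,T,6 if k!='case' else 22,*c,75,260)
    for i in range(0,260,52): cv2.line(t,(i,0),(i,4),(255,255,0),1)
    cv2.drawMarker(t,(130,130),(0,255,255),0,8,1);cv2.putText(t,k,(3,255),0,.5,(255,255,255),1)
    tiles.append(t)
u,v=399,182
w=pix2w(K,T,u,v,28);c=np.round(w[:2]/10)*10
tiles.append(rect(p[:,:,::-1],K,T,28,*c,75,260));print('disc',w.round(),c)
cv2.imwrite('pics/m.png',np.vstack([np.hstack(tiles[:3]),np.hstack(tiles[3:])]))
E
```

```text
large [499. 348.   6.] [500. 350.]
cork [600. 176.   6.] [600. 180.]
small [499.  15.   6.] [500.  20.]
square [ 579. -164.    6.] [ 580. -160.]
case [ 515. -321.    6.] [ 510. -320.]
disc [ 574. -161.   28.] [ 570. -160.]
```

View pics/m.png

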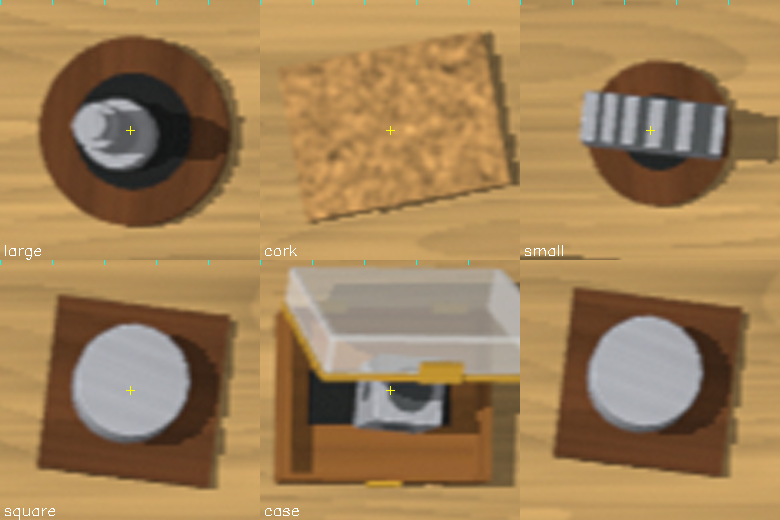

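```bash
cat > plan.py <<'E'
import json,numpy as np,os
F='cmd.json'
def plan(segs,start=None):
    """segs: (x,y,z,yaw,open_mm,nrows) world targets; prints calls of <=8 rows"""
    cur=np.array(start if start is not None else json.load(open(F)),float)
    rows=[]
    for *t,o,n in segs:
        t=np.array(t,float)
        d=(t-cur)/n
        if np.linalg.norm(d[:3])>62 or abs(d[3])>.185: print('TOO FAST',t,np.linalg.norm(d[:3]),d[3])
        for i in range(n): rows.append((*(cur+d*(i+1)),o))
        cur=t
    base=np.array(start if start is not None else json.load(open(F)),float)
    while rows:
        ch,rows=rows[:8],rows[8:]
        c,s=np.cos(base[3]),np.sin(base[3]); out=[]
        for r in ch:
            d=np.array(r[:4])-base
            out.append([0,0,round(-d[3],3),round((c*d[0]+s*d[1])/1e3,4),round((s*d[0]-c*d[1])/1e3,4),round(-d[2]/1e3,4),r[4]/1e3])
        print(json.dumps(out)); base=np.array(ch[-1][:4])
    json.dump(list(cur),open(F,'w'))
E
python3 - <<'E'
from plan import plan
plan([(455,-318,200,0,85,20),(455,-318,93,0,0,4),(556,-318,93,0,0,5),(556,-318,93,0,0,1)],[166.585,602.393,231.281,2.872])
E
```

```text
[[0, 0, 0.144, -0.0262, -0.0405, 0.0016, 0.085], [0, 0, 0.287, -0.0523, -0.081, 0.0031, 0.085], [0, 0, 0.431, -0.0785, -0.1215, 0.0047, 0.085], [0, 0, 0.574, -0.1046, -0.1621, 0.0063, 0.085], [0, 0, 0.718, -0.1308, -0.2026, 0.0078, 0.085], [0, 0, 0.862, -0.1569, -0.2431, 0.0094, 0.085], [0, 0, 1.005, -0.1831, -0.2836, 0.0109, 0.085], [0, 0, 1.149, -0.2093, -0.3241, 0.0125, 0.085]]
[[0, 0, 0.144, -0.0477, 0.0073, 0.0016, 0.085], [0, 0, 0.287, -0.0954, 0.0145, 0.0031, 0.085], [0, 0, 0.431, -0.143, 0.0218, 0.0047, 0.085], [0, 0, 0.574, -0.1907, 0.0291, 0.0063, 0.085], [0, 0, 0.718, -0.2384, 0.0363, 0.0078, 0.085], [0, 0, 0.862, -0.2861, 0.0436, 0.0094, 0.085], [0, 0, 1.005, -0.3337, 0.0509, 0.0109, 0.085], [0, 0, 1.149, -0.3814, 0.0581, 0.0125, 0.085]]
[[0, 0, 0.144, -0.0129, 0.0465, 0.0016, 0.085], [0, 0, 0.287, -0.0258, 0.0929, 0.0031, 0.085], [0, 0, 0.431, -0.0387, 0.1394, 0.0047, 0.085], [0, 0, 0.574, -0.0516, 0.1859, 0.0063, 0.085], [0, 0, 0.574, -0.0516, 0.1859, 0.033, 0.0], [0, 0, 0.574, -0.0516, 0.1859, 0.0598, 0.0], [0, 0, 0.574, -0.0516, 0.1859, 0.0865, 0.0], [0, 0, 0.574, -0.0516, 0.1859, 0.1133, 0.0]]
[[0, 0, -0.0, 0.0202, 0.0, -0.0, 0.0], [0, 0, -0.0, 0.0404, 0.0, -0.0, 0.0], [0, 0, -0.0, 0.0606, 0.0, -0.0, 0.0], [0, 0, -0.0, 0.0808, 0.0, -0.0, 0.0], [0, 0, -0.0, 0.101, 0.0, -0.0, 0.0], [0, 0, -0.0, 0.101, 0.0, -0.0, 0.0]]
```

>>> move_arm([
  [0,0,0.144,-0.026,-0.041,0.002,0],
  [0,0,0.287,-0.052,-0.081,0.003,0],
  [0,0,0.431,-0.079,-0.122,0.005,0],
  [0,0,0.574,-0.105,-0.162,0.006,0],
  [0,0,0.718,-0.131,-0.203,0.008,0],
  [0,0,0.862,-0.157,-0.243,0.009,0],
  [0,0,1.005,-0.183,-0.284,0.011,0],
  [0,0,1.149,-0.2093,-0.3241,0.0125,0],
])

```text
clock: 1.1
eef_pos: [281.9, 232.7, 218.6]
tcp_rot: [3.141, 0.0, 1.719]
contact_force: [0.8, 0.2, -0.7]
opening: -0.001
grasp_force: 0.0
```

>>> move_arm([
  [0,0,0.144,-0.048,0.007,0.002,0],
  [0,0,0.287,-0.095,0.0145,0.003,0],
  [0,0,0.431,-0.143,0.022,0.005,0],
  [0,0,0.574,-0.191,0.029,0.006,0],
  [0,0,0.718,-0.238,0.036,0.008,0],
  [0,0,0.862,-0.286,0.044,0.009,0],
  [0,0,1.005,-0.334,0.051,0.011,0],
  [0,0,1.149,-0.3814,0.0581,0.0125,0],
])

```text
clock: 2.1
eef_pos: [397.2, -135.7, 206.2]
tcp_rot: [-3.142, -0.0, 0.569]
contact_force: [0.4, 0.5, 0.6]
opening: 0.003
grasp_force: 0.0
```

Tracks well. Continue with descent and lid sweep.

>>> move_arm([
  [0,0,0.144,-0.013,0.046,0.002,0],
  [0,0,0.287,-0.026,0.093,0.003,0],
  [0,0,0.431,-0.039,0.139,0.005,0],
  [0,0,0.574,-0.0516,0.1859,0.0063,0],
  [0,0,0.574,-0.0516,0.1859,0.033,0],
  [0,0,0.574,-0.0516,0.1859,0.06,0],
  [0,0,0.574,-0.0516,0.1859,0.0865,0],
  [0,0,0.574,-0.0516,0.1859,0.1133,0],
])

```text
clock: 3.1
eef_pos: [454.5, -318.0, 91.9]
tcp_rot: [-3.141, 0.0, -0.0]
contact_force: [0.5, 1.2, -0.9]
opening: 0.002
grasp_force: 0.0
```

>>> move_arm([
  [0,0,0,0.02,0,0,0],
  [0,0,0,0.04,0,0,0],
  [0,0,0,0.06,0,0,0],
  [0,0,0,0.08,0,0,0],
  [0,0,0,0.101,0,0,0],
  [0,0,0,0.101,0,0,0],
])

```text
clock: 3.85
eef_pos: [558.9, -318.4, 94.5]
tcp_rot: [3.14, -0.003, 0.001]
contact_force: [0.2, 0.6, -0.4]
opening: 0.0
grasp_force: 0.0
```

>>> move_arm([
  [0,0,0,0,0,-0.06,0.085],
  [0,0,0,-0.05,0,-0.11,0.085],
  [0,0,0,-0.1,0,-0.12,0.085],
  [0,0,0,-0.1,0,-0.12,0.085],
])

```text
clock: 4.35
eef_pos: [453.2, -318.2, 215.4]
tcp_rot: [3.14, -0.001, -0.002]
contact_force: [1.4, 0.6, -0.3]
opening: 0.85
grasp_force: 0.0
```

```bash
python3 - <<'E'
from rig import sensors, grab_frame, camera_params
import cv2,numpy as np,json
s=sensors.sense();print(s['clock'],s['eef_pos'],s['tcp_rot'])
for n in ("top","wrist"):
    c=camera_params(n);p,d=grab_frame(n);np.savez(f"pics/{n}1.npz",p=p,d=d,**c)
    cv2.imwrite(f"pics/{n}1.png",p[:,:,::-1])
    if n=="wrist":print(c)
a=cv2.imread('pics/top1.png')
cv2.imwrite('pics/c1.png',cv2.resize(a[130:260,430:540],None,fx=4.6,fy=4.6,interpolation=2))
json.dump([456,-318,213,0],open('cmd.json','w'))
E
```

```text
4.35 [ 453.17689865 -318.17790104  215.39193789] [ 3.14016690e+00 -1.18968404e-03 -1.77106756e-03]
{'camera_matrix': array([[371.64829954,   0.        , 318.83628672],
       [  0.        , 371.64829954, 240.31797299],
       [  0.        ,   0.        ,   1.        ]]), 'world_from_camera': array([[-6.98142813e-04, -9.54715991e-01, -2.97517882e-01,
         5.31083780e+02],
       [-9.99999525e-01,  8.68719078e-04, -4.41107987e-04,
        -3.17909599e+02],
       [ 6.79592309e-04,  2.97517433e-01, -9.54716144e-01,
         3.58037938e+02],
       [ 0.00000000e+00,  0.00000000e+00,  0.00000000e+00,
         1.00000000e+00]])}
```

View pics/wrist1.png

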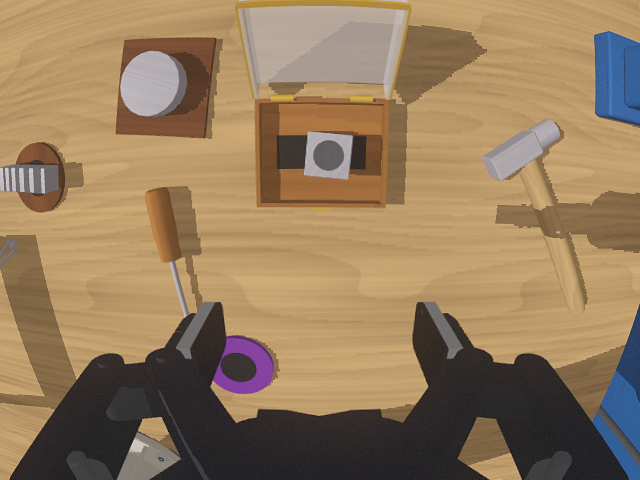

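View pics/c1.png

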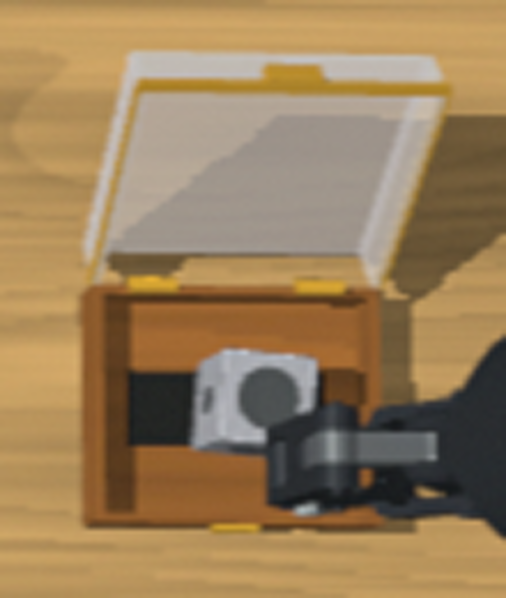

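```bash
cat >> h.py <<'E'
def fish(K,T,u,v,z):
    a=(u-K[0,2])/K[0,0];b=(v-K[1,2])/K[1,1];th=np.hypot(a,b)
    r=np.array([a/th*np.sin(th),b/th*np.sin(th),np.cos(th)]) if th>0 else np.array([0,0,1.])
    r=T[:3,:3]@r;o=T[:3,3]
    return o+r*(z-o[2])/r[2]
E
python3 - <<'E'
from h import *
p,d,K,T=load("pics/wrist1.npz")
for n,z,q in [('leather',6,[(277,135),(366,137),(365,168),(277,168)]),('rim',22,[(256,100),(389,102),(387,206),(258,207)]),('cube',44,[(308,131),(354,134),(350,179),(304,176)]),('sq',6,[(123,39),(215,38),(207,137),(116,133)])]:
    w=np.array([fish(K,T,*c,z)[:2] for c in q]);print(n,w.mean(0).round(1),[np.linalg.norm(w[i]-w[i-1]).round(1) for i in range(4)],
     'ang',[np.arctan2(*(w[i]-w[i-1])[::-1]).round(3) for i in range(4)])
p,d,K,T=load("pics/top0.npz")
def orig(cx,cy,c,r,z):
    x=cx-(r-130)/1.7333;y=cy-(c-130)/1.7333
    q=K@(np.linalg.inv(T)[:3]@np.array([x,y,6,1]));return q[:2]/q[2]
tl=rect(p[:,:,::-1],K,T,18,500,350,40,400);t2=rect(p[:,:,::-1],K,T,58,500,350,40,400)
t3=rect(p[:,:,::-1],K,T,32,500,20,50,400);t4=rect(p[:,:,::-1],K,T,28,570,-160,50,400)
o=np.vstack([np.hstack([tl,t2]),np.hstack([t3,t4])]);o=cv2.resize(o,(600,600))
for i in (150,450):
  for j in (150,450): cv2.drawMarker(o,(i,j),(0,255,255),0,8,1)
cv2.imwrite('pics/m2.png',o)
E
```

```text
leather [ 508.7 -320.4] [np.float64(31.5), np.float64(83.6), np.float64(29.7), np.float64(83.7)] ang [np.float64(-0.017), np.float64(-1.593), np.float64(3.127), np.float64(1.571)]
rim [ 508.2 -321.5] [np.float64(98.8), np.float64(119.0), np.float64(96.2), np.float64(120.3)] ang [np.float64(-0.006), np.float64(-1.584), np.float64(-3.134), np.float64(1.579)]
cube [ 508.3 -326.7] [np.float64(38.4), np.float64(38.5), np.float64(38.5), np.float64(39.2)] ang [np.float64(-0.093), np.float64(-1.631), np.float64(3.066), np.float64(1.507)]
sq [ 580.9 -164.1] [np.float64(99.7), np.float64(102.1), np.float64(98.0), np.float64(102.6)] ang [np.float64(-0.097), np.float64(-1.705), np.float64(3.051), np.float64(1.453)]
```

View pics/m2.png

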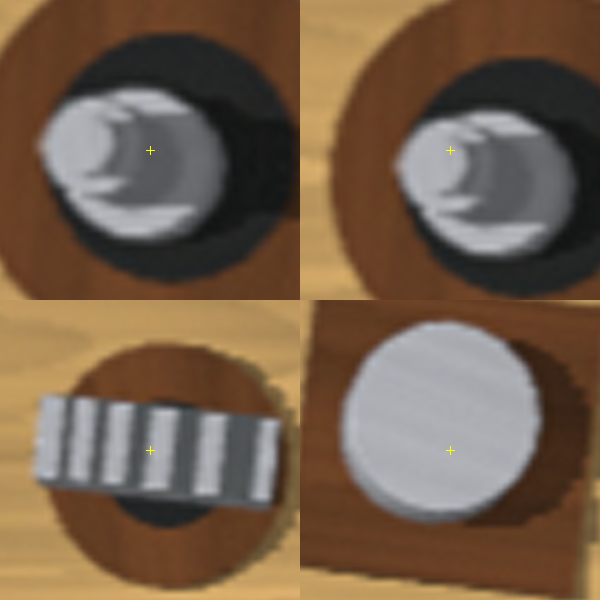

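```bash
python3 - <<'E'
from plan import plan
plan([(508.3,-326.7,90,-.075,58,3),(508.3,-326.7,12,-.075,58,3),(508.3,-326.7,12,-.075,58,1),(508.3,-326.7,12,-.075,0,1)])
print()
plan([(508.3,-326.7,12,-.075,0,3),(508.3,-326.7,130,-.075,0,4),(602,174,120,-.075,0,11),(602,174,15,-.075,0,4),(602,174,13,-.075,0,2)])
E
```

```text
[[0, 0, 0.025, 0.0174, 0.0029, 0.041, 0.058], [0, 0, 0.05, 0.0349, 0.0058, 0.082, 0.058], [0, 0, 0.075, 0.0523, 0.0087, 0.123, 0.058], [0, 0, 0.075, 0.0523, 0.0087, 0.149, 0.058], [0, 0, 0.075, 0.0523, 0.0087, 0.175, 0.058], [0, 0, 0.075, 0.0523, 0.0087, 0.201, 0.058], [0, 0, 0.075, 0.0523, 0.0087, 0.201, 0.058], [0, 0, 0.075, 0.0523, 0.0087, 0.201, 0.0]]

[[0, 0, -0.0, 0.0, -0.0, -0.0, 0.0], [0, 0, -0.0, 0.0, -0.0, -0.0, 0.0], [0, 0, -0.0, 0.0, -0.0, -0.0, 0.0], [0, 0, -0.0, 0.0, -0.0, -0.0295, 0.0], [0, 0, -0.0, 0.0, -0.0, -0.059, 0.0], [0, 0, -0.0, 0.0, -0.0, -0.0885, 0.0], [0, 0, -0.0, 0.0, -0.0, -0.118, 0.0], [0, 0, -0.0, 0.0051, -0.046, -0.1171, 0.0]]
[[0, 0, -0.0, 0.0051, -0.046, 0.0009, 0.0], [0, 0, -0.0, 0.0102, -0.0921, 0.0018, 0.0], [0, 0, -0.0, 0.0153, -0.1381, 0.0027, 0.0], [0, 0, -0.0, 0.0203, -0.1841, 0.0036, 0.0], [0, 0, -0.0, 0.0254, -0.2301, 0.0045, 0.0], [0, 0, -0.0, 0.0305, -0.2762, 0.0055, 0.0], [0, 0, -0.0, 0.0356, -0.3222, 0.0064, 0.0], [0, 0, -0.0, 0.0407, -0.3682, 0.0073, 0.0]]
[[0, 0, -0.0, 0.0051, -0.046, 0.0009, 0.0], [0, 0, -0.0, 0.0102, -0.0921, 0.0018, 0.0], [0, 0, -0.0, 0.0102, -0.0921, 0.0281, 0.0], [0, 0, -0.0, 0.0102, -0.0921, 0.0543, 0.0], [0, 0, -0.0, 0.0102, -0.0921, 0.0806, 0.0], [0, 0, -0.0, 0.0102, -0.0921, 0.1068, 0.0], [0, 0, -0.0, 0.0102, -0.0921, 0.1078, 0.0], [0, 0, -0.0, 0.0102, -0.0921, 0.1088, 0.0]]
```

>>> move_arm([
  [0,0,0.025,0.017,0.003,0.041,0.058],
  [0,0,0.05,0.035,0.006,0.082,0.058],
  [0,0,0.075,0.0523,0.0087,0.123,0.058],
  [0,0,0.075,0.0523,0.0087,0.149,0.058],
  [0,0,0.075,0.0523,0.0087,0.175,0.058],
  [0,0,0.075,0.0523,0.0087,0.201,0.058],
  [0,0,0.075,0.0523,0.0087,0.201,0.058],
  [0,0,0.075,0.0523,0.0087,0.201,0],
], grip_force=60)

```text
clock: 5.45
eef_pos: [508.8, -326.9, 12.4]
tcp_rot: [3.141, -0.0, -0.075]
contact_force: [0.1, 0.4, 0.4]
opening: 0.483
grasp_force: 0.0
```

>>> move_arm([
  [0,0,0,0,0,0,0],
  [0,0,0,0,0,0,0],
  [0,0,0,0,0,-0.01,0],
  [0,0,0,0,0,-0.0295,0],
  [0,0,0,0,0,-0.059,0],
  [0,0,0,0,0,-0.0885,0],
  [0,0,0,0,0,-0.118,0],
])

```text
clock: 6.32
eef_pos: [507.9, -326.9, 132.3]
tcp_rot: [3.141, -0.001, -0.075]
contact_force: [0.9, 0.4, -4.8]
opening: 0.431
grasp_force: 60.5
```

>>> move_arm([
  [0,0,0,0.006,-0.05,0.001,0],
  [0,0,0,0.012,-0.106,0.002,0],
  [0,0,0,0.018,-0.162,0.003,0],
  [0,0,0,0.024,-0.218,0.004,0],
  [0,0,0,0.03,-0.274,0.006,0],
  [0,0,0,0.036,-0.33,0.008,0],
  [0,0,0,0.042,-0.386,0.009,0],
  [0,0,0,0.048,-0.442,0.01,0],
])

```text
clock: 7.32
eef_pos: [589.4, 112.1, 121.5]
tcp_rot: [-3.141, -0.001, -0.075]
contact_force: [1.2, -0.9, -4.3]
opening: 0.44
grasp_force: 61.1
```

>>> move_arm([
  [0,0,0,0.004,-0.04,0.0,0],
  [0,0,0,0.008,-0.064,0.0,0],
  [0,0,0,0.008,-0.064,0.02,0],
  [0,0,0,0.008,-0.064,0.05,0],
  [0,0,0,0.008,-0.064,0.08,0],
  [0,0,0,0.008,-0.064,0.1,0],
  [0,0,0,0.008,-0.064,0.106,0],
  [0,0,0,0.008,-0.064,0.107,0],
])

```text
clock: 8.32
eef_pos: [602.1, 173.1, 13.3]
tcp_rot: [3.142, -0.0, -0.076]
contact_force: [0.0, -0.4, -3.3]
opening: 0.433
grasp_force: 61.4
```

>>> move_arm([
  [0,0,0,0,0,0,0],
  [0,0,0,0,0,0,0.06],
  [0,0,0,0,0,0,0.06],
  [0,0,0,0,0,-0.02,0.06],
  [0,0,0,0,0,-0.06,0.06],
  [0,0,0,0,0,-0.12,0.06],
  [0,0,0,0,0,-0.167,0.06],
])

```text
clock: 9.2
eef_pos: [602.4, 173.8, 184.1]
tcp_rot: [-3.141, -0.003, -0.075]
contact_force: [-0.2, -0.1, 0.0]
opening: 0.7
grasp_force: 0.0
```

```bash
python3 - <<'E'
from plan import plan
plan([(500,-40,210,1.462,60,9),(500,-40,210,1.462,60,1)],[602.0,174,180,-.075])
E
```

```text
[[0, 0, -0.171, -0.0095, 0.0246, -0.0033, 0.06], [0, 0, -0.342, -0.019, 0.0491, -0.0067, 0.06], [0, 0, -0.512, -0.0286, 0.0737, -0.01, 0.06], [0, 0, -0.683, -0.0381, 0.0982, -0.0133, 0.06], [0, 0, -0.854, -0.0476, 0.1228, -0.0167, 0.06], [0, 0, -1.025, -0.0571, 0.1474, -0.02, 0.06], [0, 0, -1.195, -0.0666, 0.1719, -0.0233, 0.06], [0, 0, -1.366, -0.0762, 0.1965, -0.0267, 0.06]]
[[0, 0, -0.171, -0.026, -0.0043, -0.0033, 0.06], [0, 0, -0.171, -0.026, -0.0043, -0.0033, 0.06]]
```

>>> move_arm([
  [0,0,-0.171,-0.01,0.025,-0.003,0.06],
  [0,0,-0.342,-0.019,0.049,-0.007,0.06],
  [0,0,-0.512,-0.029,0.074,-0.01,0.06],
  [0,0,-0.683,-0.038,0.098,-0.013,0.06],
  [0,0,-0.854,-0.048,0.123,-0.017,0.06],
  [0,0,-1.025,-0.057,0.147,-0.02,0.06],
  [0,0,-1.195,-0.067,0.172,-0.023,0.06],
  [0,0,-1.366,-0.0762,0.1965,-0.0267,0.06],
])

```text
clock: 10.2
eef_pos: [510.8, -17.4, 208.4]
tcp_rot: [3.14, -0.0, 1.297]
contact_force: [-0.3, 0.4, -0.2]
opening: 0.697
grasp_force: 0.0
```

>>> move_arm([
  [0,0,-0.171,-0.026,-0.0043,-0.0033,0.06],
  [0,0,-0.171,-0.026,-0.0043,-0.0033,0.06],
  [0,0,-0.171,-0.026,-0.0043,-0.0033,0.06],
])

```text
clock: 10.58
eef_pos: [500.3, -40.1, 210.8]
tcp_rot: [3.14, -0.0, 1.458]
contact_force: [0.7, -0.2, 0.1]
opening: 0.694
grasp_force: 0.0
```

```bash
python3 - <<'E'
from rig import sensors, grab_frame, camera_params
import cv2,numpy as np
s=sensors.sense();print(s['clock'],s['eef_pos'],s['tcp_rot'])
n="wrist";c=camera_params(n);p,d=grab_frame(n);np.savez(f"pics/{n}2.npz",p=p,d=d,**c)
cv2.imwrite(f"pics/{n}2.png",p[:,:,::-1])
E
```

```text
10.575 [500.26869366 -40.12129162 210.84924324] [ 3.14009958e+00 -3.77282804e-04  1.45792663e+00]
```

View pics/wrist2.png

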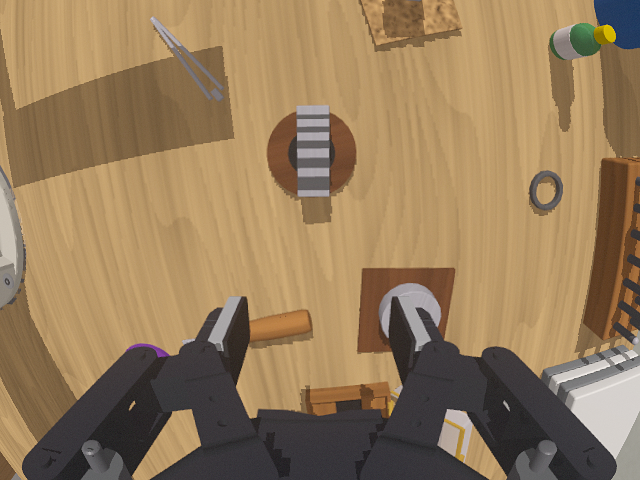

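```bash
python3 - <<'E'
from h import *
p,d,K,T=load("pics/wrist2.npz")
q=[(298,106),(329,106),(329,196),(298,196)]
w=np.array([fish(K,T,*c,32)[:2] for c in q]);print(w.mean(0),[np.linalg.norm(w[i]-w[i-1]).round(1) for i in range(4)],[np.arctan2(*(w[i]-w[i-1])[::-1]).round(3) for i in range(4)])
w=np.array([fish(K,T,*c,6)[:2] for c in [(267,153),(356,152),(290,115),(340,189)]]);print(w,w[:2].mean(0),w[2:].mean(0),np.linalg.norm(w[0]-w[1]))
E
```

```text
[502.25087145  16.46697077] [np.float64(78.7), np.float64(26.3), np.float64(78.7), np.float64(27.3)] [np.float64(1.451), np.float64(-0.115), np.float64(-1.679), np.float64(3.028)]
[[458.3899473   18.6545113 ]
 [541.0948306   10.0332859 ]
 [484.13623106  51.29584233]
 [522.62238266 -23.47270896]] [499.74238895  14.3438986 ] [503.37930686  13.91156668] 83.15301106154666
```

>>> move_arm([
  [0,0,0,0.02,-0.002,0.04,0.046],
  [0,0,0,0.0564,-0.0047,0.08,0.046],
  [0,0,0,0.0564,-0.0047,0.12,0.046],
  [0,0,0,0.0564,-0.0047,0.16,0.046],
  [0,0,0,0.0564,-0.0047,0.19,0.046],
  [0,0,0,0.0564,-0.0047,0.2,0.046],
  [0,0,0,0.0564,-0.0047,0.2,0.046],
  [0,0,0,0.0564,-0.0047,0.2,0],
])

```text
clock: 11.62
eef_pos: [502.2, 16.3, 11.0]
tcp_rot: [3.14, -0.0, 1.462]
contact_force: [-0.9, 0.5, -0.5]
opening: 0.34
grasp_force: 0.0
```

>>> move_arm([
  [0,0,0,0,0,0,0],
  [0,0,0,0,0,0,0],
  [0,0,0,0,0,-0.01,0],
  [0,0,0,0,0,-0.03,0],
  [0,0,0,0,0,-0.06,0],
  [0,0,0,0,0,-0.09,0],
  [0,0,0,0,0,-0.12,0],
])

```text
clock: 12.5
eef_pos: [500.8, 16.0, 131.5]
tcp_rot: [3.141, 0.0, 1.462]
contact_force: [0.2, 0.4, -4.4]
opening: 0.313
grasp_force: 59.6
```

```bash
python3 - <<'E'
from plan import plan
plan([(508.3,-320.8,130,1.557,0,7),(508.3,-320.8,20,1.557,0,5),(508.3,-320.8,11,1.557,0,2),(508.3,-320.8,10.5,1.557,0,2)],[501.5,16.5,130,1.462])
E
```

```text
[[0, 0, -0.014, -0.0478, 0.0062, -0.0, 0.0], [0, 0, -0.027, -0.0956, 0.0124, -0.0, 0.0], [0, 0, -0.041, -0.1434, 0.0186, -0.0, 0.0], [0, 0, -0.054, -0.1912, 0.0248, -0.0, 0.0], [0, 0, -0.068, -0.239, 0.031, -0.0, 0.0], [0, 0, -0.081, -0.2868, 0.0372, -0.0, 0.0], [0, 0, -0.095, -0.3346, 0.0434, -0.0, 0.0], [0, 0, -0.095, -0.3346, 0.0434, 0.022, 0.0]]
[[0, 0, -0.0, 0.0, 0.0, 0.022, 0.0], [0, 0, -0.0, 0.0, 0.0, 0.044, 0.0], [0, 0, -0.0, 0.0, 0.0, 0.066, 0.0], [0, 0, -0.0, 0.0, 0.0, 0.088, 0.0], [0, 0, -0.0, 0.0, 0.0, 0.0925, 0.0], [0, 0, -0.0, 0.0, 0.0, 0.097, 0.0], [0, 0, -0.0, 0.0, 0.0, 0.0972, 0.0], [0, 0, -0.0, 0.0, 0.0, 0.0975, 0.0]]
```

>>> move_arm([
  [0,0,-0.014,-0.048,0.006,0,0],
  [0,0,-0.027,-0.096,0.012,0,0],
  [0,0,-0.041,-0.143,0.019,0,0],
  [0,0,-0.054,-0.191,0.025,0,0],
  [0,0,-0.068,-0.239,0.031,0,0],
  [0,0,-0.081,-0.287,0.037,0,0],
  [0,0,-0.095,-0.3346,0.0434,0,0],
  [0,0,-0.095,-0.3346,0.0434,0.022,0],
])

```text
clock: 13.5
eef_pos: [509.1, -325.5, 110.0]
tcp_rot: [3.137, 0.003, 1.554]
contact_force: [0.2, 1.0, -4.6]
opening: 0.314
grasp_force: 59.7
```

>>> move_arm([
  [0,0,0,0,0,0.022,0],
  [0,0,0,0,0,0.044,0],
  [0,0,0,0,0,0.066,0],
  [0,0,0,0,0,0.088,0],
  [0,0,0,0,0,0.095,0],
  [0,0,0,0,0,0.0975,0],
  [0,0,0,0,0,0.0975,0],
  [0,0,0,0,0,0.0975,0.046],
])

```text
clock: 14.5
eef_pos: [508.8, -321.8, 11.6]
tcp_rot: [3.14, 0.001, 1.557]
contact_force: [-0.3, -0.5, 0.1]
opening: 0.512
grasp_force: 0.0
```

>>> move_arm([
  [0,0,0,0,0,0,0.046],
  [0,0,0,0,0,0,0.046],
  [0,0,0,0,0,-0.02,0.046],
  [0,0,0,0,0,-0.06,0.046],
  [0,0,0,0,0,-0.12,0.046],
  [0,0,0,-0.05,0,-0.18,0.06],
  [0,0,0,-0.05,0,-0.2,0.06],
  [0,0,0,-0.05,0,-0.2,0.06],
])

```text
clock: 15.5
eef_pos: [508.6, -373.1, 215.0]
tcp_rot: [3.136, 0.004, 1.556]
contact_force: [-0.6, 0.8, -1.2]
opening: 0.702
grasp_force: 0.0
```

```bash
python3 - <<'E'
from rig import sensors, grab_frame, camera_params
import cv2,numpy as np
s=sensors.sense();print(s['clock'],s['eef_pos'],s['tcp_rot'])
n="wrist";c=camera_params(n);p,d=grab_frame(n);np.savez(f"pics/{n}3.npz",p=p,d=d,**c)
cv2.imwrite(f"pics/{n}3.png",p[:,:,::-1])
E
```

```text
15.5 [ 508.59743521 -373.11528676  215.01214359] [3.13609545 0.00402152 1.55576222]
```

View pics/wrist3.png

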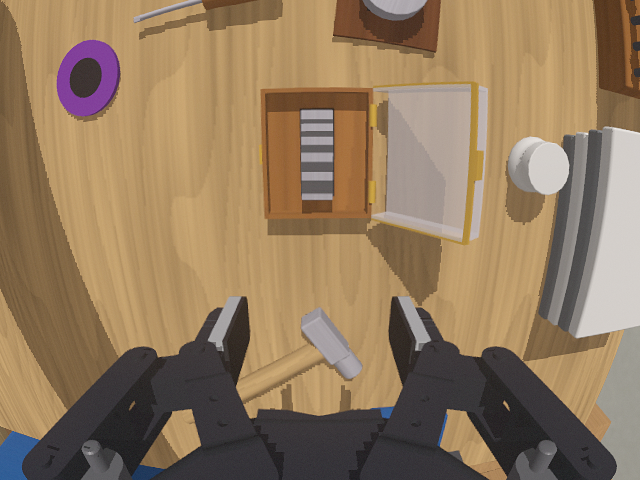

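```bash
python3 - <<'E'
from plan import plan
plan([(499,295,200,1.557,60,12),(499,295,200,1.557,60,2)],[508.3,-370.8,210.5,1.557])
E
```

```text
[[0, 0, -0.0, 0.0555, -0.0015, 0.0009, 0.06], [0, 0, -0.0, 0.1109, -0.0031, 0.0018, 0.06], [0, 0, -0.0, 0.1664, -0.0046, 0.0026, 0.06], [0, 0, -0.0, 0.2219, -0.0062, 0.0035, 0.06], [0, 0, -0.0, 0.2773, -0.0077, 0.0044, 0.06], [0, 0, -0.0, 0.3328, -0.0092, 0.0052, 0.06], [0, 0, -0.0, 0.3883, -0.0108, 0.0061, 0.06], [0, 0, -0.0, 0.4437, -0.0123, 0.007, 0.06]]
[[0, 0, -0.0, 0.0555, -0.0015, 0.0009, 0.06], [0, 0, -0.0, 0.1109, -0.0031, 0.0018, 0.06], [0, 0, -0.0, 0.1664, -0.0046, 0.0026, 0.06], [0, 0, -0.0, 0.2219, -0.0062, 0.0035, 0.06], [0, 0, -0.0, 0.2219, -0.0062, 0.0035, 0.06], [0, 0, -0.0, 0.2219, -0.0062, 0.0035, 0.06]]
```

>>> move_arm([
  [0,0,0,0.05,-0.0015,0.001,0.06],
  [0,0,0,0.105,-0.003,0.002,0.06],
  [0,0,0,0.16,-0.0046,0.003,0.06],
  [0,0,0,0.22,-0.006,0.0035,0.06],
  [0,0,0,0.277,-0.0077,0.0044,0.06],
  [0,0,0,0.333,-0.009,0.005,0.06],
  [0,0,0,0.388,-0.011,0.006,0.06],
  [0,0,0,0.4437,-0.0123,0.007,0.06],
])

```text
clock: 16.55
eef_pos: [499.6, 74.6, 202.6]
tcp_rot: [-3.14, 0.0, 1.557]
contact_force: [0.7, 0.7, -0.2]
opening: 0.703
grasp_force: 0.0
```

>>> move_arm([
  [0,0,0,0.055,-0.0015,0.001,0.06],
  [0,0,0,0.111,-0.003,0.002,0.06],
  [0,0,0,0.166,-0.0046,0.003,0.06],
  [0,0,0,0.2,-0.006,0.0035,0.06],
  [0,0,0,0.2219,-0.0062,0.0035,0.06],
  [0,0,0,0.2219,-0.0062,0.0035,0.06],
  [0,0,0,0.2219,-0.0062,0.0035,0.06],
])

```text
clock: 17.42
eef_pos: [497.8, 293.5, 199.6]
tcp_rot: [-3.141, 0.001, 1.557]
contact_force: [0.7, 0.4, 0.4]
opening: 0.7
grasp_force: 0.0
```

```bash
python3 - <<'E'
from rig import sensors, grab_frame, camera_params
import cv2,numpy as np
s=sensors.sense();print(s['clock'],s['eef_pos'],s['tcp_rot'])
n="wrist";c=camera_params(n);p,d=grab_frame(n);np.savez(f"pics/{n}4.npz",p=p,d=d,**c)
cv2.imwrite(f"pics/{n}4.png",p[:,:,::-1])
cv2.imwrite(f"pics/c4.png",cv2.resize(p[60:260,200:460,::-1],None,fx=3,fy=3,interpolation=2))
E
```

```text
17.425 [497.7570878  293.50981195 199.58854548] [-3.14071056e+00  9.86008835e-04  1.55658594e+00]
```

View pics/c4.png

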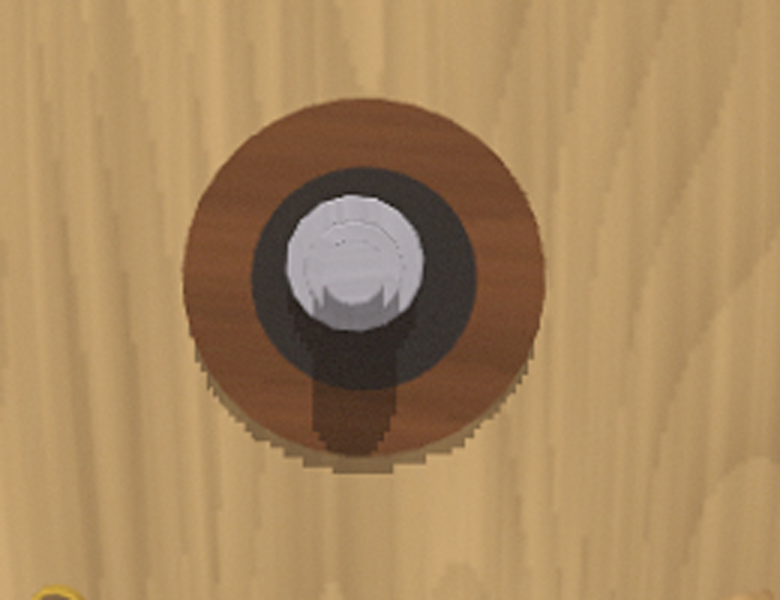

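```bash
python3 - <<'E'
from h import *
from plan import plan
p,d,K,T=load("pics/wrist4.npz")
for n,c,z in [('mandrel',(355,262),18),('tip',(354,268),58),('board',(364,278),6)]: print(n,fish(K,T,200+c[0]/3,60+c[1]/3,z))
l,r=[fish(K,T,200+a/3,60+278/3,6) for a in (183,545)];print(np.linalg.norm(l-r))
E
```

```text
mandrel [498.01915752 353.01359234  18.        ]
tip [497.8547496  353.64996575  58.        ]
board [500.6185899  347.47933114   6.        ]
109.46115291226263
```

>>> move_arm([
  [0,0,0,0.03,-0.001,0.03,0.055],
  [0,0,0,0.0583,-0.0018,0.06,0.055],
  [0,0,0,0.0583,-0.0018,0.1,0.055],
  [0,0,0,0.0583,-0.0018,0.14,0.055],
  [0,0,0,0.0583,-0.0018,0.17,0.055],
  [0,0,0,0.0583,-0.0018,0.178,0.055],
  [0,0,0,0.0583,-0.0018,0.178,0.055],
  [0,0,0,0.0583,-0.0018,0.178,0],
])

```text
clock: 18.48
eef_pos: [498.1, 353.2, 23.4]
tcp_rot: [3.14, -0.001, 1.556]
contact_force: [0.2, -0.0, 0.2]
opening: 0.442
grasp_force: 0.0
```

>>> move_arm([
  [0,0,0,0,0,0,0],
  [0,0,0,0,0,0,0],
  [0,0,0,0,0,0,0],
  [0,0,0,0,0,-0.01,0],
  [0,0,0,0,0,-0.03,0],
  [0,0,0,0,0,-0.06,0],
  [0,0,0,0,0,-0.09,0],
])

```text
clock: 19.35
eef_pos: [497.2, 353.0, 114.2]
tcp_rot: [3.141, -0.0, 1.557]
contact_force: [0.1, -0.0, -2.3]
opening: 0.289
grasp_force: 59.0
```

>>> move_arm([
  [0,0,0,-0.045,0.001,0,0],
  [0,0,0,-0.1,0.0017,0,0],
  [0,0,0,-0.155,0.0025,0,0],
  [0,0,0,-0.21,0.0035,0,0],
  [0,0,0,-0.265,0.0045,0,0],
  [0,0,0,-0.315,0.0055,0,0],
  [0,0,0,-0.3389,0.0057,0,0],
  [0,0,0,-0.3389,0.0057,0.01,0],
])

```text
clock: 20.35
eef_pos: [499.0, 12.5, 103.5]
tcp_rot: [3.139, -0.0, 1.554]
contact_force: [0.8, 0.7, -2.4]
opening: 0.282
grasp_force: 59.1
```

>>> move_arm([
  [0,0,0,0,0,0.02,0],
  [0,0,0,0,0,0.045,0],
  [0,0,0,0,0,0.065,0],
  [0,0,0,0,0,0.076,0],
  [0,0,0,0,0,0.0795,0],
  [0,0,0,0,0,0.0795,0],
  [0,0,0,0,0,0.0795,0.055],
  [0,0,0,0,0,0.0795,0.055],
])

```text
clock: 21.35
eef_pos: [498.8, 14.2, 23.0]
tcp_rot: [3.14, -0.0, 1.557]
contact_force: [-0.1, -0.2, -0.2]
opening: 0.643
grasp_force: 0.0
```

>>> move_arm([
  [0,0,0,0,0,0,0.055],
  [0,0,0,0,0,-0.03,0.055],
  [0,0,0,0,0,-0.08,0.055],
  [0,0,0,0,0,-0.13,0.085],
  [0,0,0,0,0,-0.1775,0.085],
])

```text
clock: 21.98
eef_pos: [498.0, 13.9, 201.8]
tcp_rot: [3.141, -0.0, 1.557]
contact_force: [1.5, -0.4, -1.1]
opening: 0.991
grasp_force: 0.0
```

```bash
python3 - <<'E'
from plan import plan
plan([(525,-157,200,0,85,9),(525,-157,200,0,85,2)],[499,14.4,200,1.557])
E
```

```text
[[0, 0, 0.173, -0.019, 0.0032, -0.0, 0.085], [0, 0, 0.346, -0.038, 0.0063, -0.0, 0.085], [0, 0, 0.519, -0.057, 0.0095, -0.0, 0.085], [0, 0, 0.692, -0.076, 0.0126, -0.0, 0.085], [0, 0, 0.865, -0.095, 0.0158, -0.0, 0.085], [0, 0, 1.038, -0.114, 0.0189, -0.0, 0.085], [0, 0, 1.211, -0.133, 0.0221, -0.0, 0.085], [0, 0, 1.384, -0.152, 0.0252, -0.0, 0.085]]
[[0, 0, 0.173, -0.0004, 0.0193, -0.0, 0.085], [0, 0, 0.173, -0.0004, 0.0193, -0.0, 0.085], [0, 0, 0.173, -0.0004, 0.0193, -0.0, 0.085]]
```

>>> move_arm([
  [0,0,0,-0.045,0.017,0,0.085],
  [0,0,0,-0.095,0.035,0,0.085],
  [0,0,0,-0.145,0.054,0,0.085],
  [0,0,0,-0.195,0.073,0,0.085],
  [0,0,0,-0.2283,0.0852,0,0.085],
  [0,0,0,-0.2283,0.0852,0,0.085],
  [0,0,0,-0.2283,0.0852,0,0.085],
])

```text
clock: 22.85
eef_pos: [579.5, -215.0, 199.6]
tcp_rot: [-3.141, -0.001, 1.556]
contact_force: [1.0, 0.3, -0.3]
opening: 0.997
grasp_force: 0.0
```

```bash
python3 - <<'E'
from rig import sensors, grab_frame, camera_params
import cv2,numpy as np
s=sensors.sense();print(s['clock'],s['eef_pos'],s['tcp_rot'])
n="wrist";c=camera_params(n);p,d=grab_frame(n);np.savez(f"pics/{n}5.npz",p=p,d=d,**c)
a=p[:300,:,::-1];cv2.imwrite(f"pics/c5.png",cv2.resize(a[:,200:460],None,fx=2,fy=2,interpolation=2))
E
```

```text
22.85 [ 579.50550887 -214.99719713  199.59969221] [-3.14060208e+00 -6.57336853e-04  1.55640332e+00]
```

View pics/c5.png

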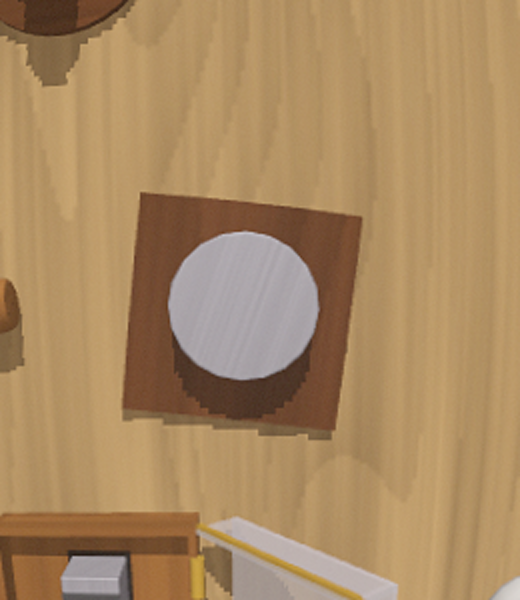

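```bash
python3 - <<'E'
from h import *
p,d,K,T=load("pics/wrist5.npz")
print(fish(K,T,200+243.5/2,153,28), np.linalg.norm(fish(K,T,284,153,28)-fish(K,T,359.5,153,28)))
w=np.array([fish(K,T,200+a/2,b/2,6)[:2] for a,b in [(141,193),(361,216),(336,431),(123,410)]]);print(w.mean(0),[np.linalg.norm(w[i]-w[i-1]).round(1) for i in range(4)],[np.arctan2(*(w[i]-w[i-1])[::-1]).round(3) for i in range(4)])
E
```

```text
[ 582.61510678 -159.53177256   28.        ] 63.71088205907399
[ 581.27756888 -163.97856408] [np.float64(100.4), np.float64(98.9), np.float64(100.3), np.float64(100.0)] [np.float64(1.454), np.float64(-0.116), np.float64(-1.676), np.float64(3.027)]
```

>>> move_arm([
  [0,0,0,0.03,0,0.04,0.085],
  [0,0,0,0.0562,0.0002,0.08,0.085],
  [0,0,0,0.0562,0.0002,0.12,0.085],
  [0,0,0,0.0562,0.0002,0.155,0.085],
  [0,0,0,0.0562,0.0002,0.185,0.085],
  [0,0,0,0.0562,0.0002,0.193,0.085],
  [0,0,0,0.0562,0.0002,0.193,0.085],
  [0,0,0,0.0562,0.0002,0.193,0.04],
], grip_force=80)

```text
clock: 23.9
eef_pos: [582.0, -159.4, 8.4]
tcp_rot: [3.14, 0.001, 1.557]
contact_force: [-0.8, 0.5, -0.0]
opening: 0.812
grasp_force: 0.0
```

>>> move_arm([
  [0,0,0,0,0,0,0.04],
  [0,0,0,0,0,0,0.04],
  [0,0,0,0,0,0,0.04],
  [0,0,0,0,0,-0.01,0.04],
  [0,0,0,0,0,-0.03,0.04],
  [0,0,0,0,0,-0.065,0.04],
  [0,0,0,0,0,-0.1,0.04],
])

```text
clock: 24.78
eef_pos: [580.9, -159.4, 109.0]
tcp_rot: [3.141, 0.0, 1.557]
contact_force: [0.6, -0.7, -4.4]
opening: 0.719
grasp_force: 88.2
```

>>> move_arm([
  [0,0,0,0.04,-0.007,0,0.04],
  [0,0,0,0.09,-0.016,0,0.04],
  [0,0,0,0.145,-0.026,0,0.04],
  [0,0,0,0.2,-0.035,0,0.04],
  [0,0,0,0.255,-0.045,0,0.04],
  [0,0,0,0.31,-0.055,0,0.04],
  [0,0,0,0.365,-0.064,0,0.04],
  [0,0,0,0.42,-0.074,0,0.04],
])

```text
clock: 25.78
eef_pos: [512.7, 263.5, 108.4]
tcp_rot: [3.14, -0.0, 1.557]
contact_force: [1.3, -0.4, -4.2]
opening: 0.712
grasp_force: 88.8
```

>>> move_arm([
  [0,0,0,0.05,-0.009,0,0.04],
  [0,0,0,0.0851,-0.015,0,0.04],
  [0,0,0,0.0851,-0.015,0.025,0.04],
  [0,0,0,0.0851,-0.015,0.055,0.04],
  [0,0,0,0.0851,-0.015,0.08,0.04],
  [0,0,0,0.0851,-0.015,0.095,0.04],
  [0,0,0,0.0851,-0.015,0.0995,0.04],
  [0,0,0,0.0851,-0.015,0.0995,0.04],
])

```text
clock: 26.78
eef_pos: [498.8, 346.6, 9.3]
tcp_rot: [-3.141, 0.001, 1.557]
contact_force: [-6.2, -4.0, 7.5]
opening: 0.711
grasp_force: 89.6
```

>>> move_arm([
  [0,0,0,0,0,0,0.04],
  [0,0,0,0,0,0,0.085],
  [0,0,0,0,0,0,0.085],
  [0,0,0,0,0,0,0.085],
  [0,0,0,0,0,-0.03,0.085],
  [0,0,0,0,0,-0.08,0.085],
  [0,0,0,0,0,-0.14,0.085],
  [0,0,0,0,0,-0.1925,0.085],
])

```text
clock: 27.78
eef_pos: [499.3, 347.0, 202.3]
tcp_rot: [3.141, -0.001, 1.557]
contact_force: [0.7, 1.1, -0.3]
opening: 0.991
grasp_force: 0.0
```

```bash
python3 - <<'E'
from plan import plan
plan([(602,115,200,1.496,60,5),(602,115,200,1.496,60,2)],[500,347.4,200,1.557])
E
```

```text
[[0, 0, 0.012, -0.0462, 0.021, -0.0, 0.06], [0, 0, 0.024, -0.0924, 0.0421, -0.0, 0.06], [0, 0, 0.037, -0.1386, 0.0631, -0.0, 0.06], [0, 0, 0.049, -0.1848, 0.0842, -0.0, 0.06], [0, 0, 0.061, -0.231, 0.1052, -0.0, 0.06], [0, 0, 0.061, -0.231, 0.1052, -0.0, 0.06], [0, 0, 0.061, -0.231, 0.1052, -0.0, 0.06]]
```

>>> move_arm([
  [0,0,0.012,-0.046,0.021,0,0.06],
  [0,0,0.024,-0.092,0.042,0,0.06],
  [0,0,0.037,-0.139,0.063,0,0.06],
  [0,0,0.049,-0.185,0.084,0,0.06],
  [0,0,0.061,-0.231,0.1052,0,0.06],
  [0,0,0.061,-0.231,0.1052,0,0.06],
  [0,0,0.061,-0.231,0.1052,0,0.06],
])

```text
clock: 28.65
eef_pos: [600.9, 114.6, 199.9]
tcp_rot: [-3.141, -0.0, 1.495]
contact_force: [-0.3, 0.4, 0.0]
opening: 0.706
grasp_force: 0.0
```

```bash
python3 - <<'E'
from rig import sensors, grab_frame, camera_params
from h import *
s=sensors.sense();print(s['clock'],s['eef_pos'],s['tcp_rot'])
n="wrist";c=camera_params(n);p,d=grab_frame(n);np.savez(f"pics/{n}6.npz",p=p,d=d,**c)
a=cv2.resize(p[60:260,220:420,::-1],(600,600),interpolation=2)
n="top";c=camera_params(n);p,d=grab_frame(n);K,T=c['camera_matrix'],c['world_from_camera']
b=[rect(p[:,:,::-1],K,T,6,500,350,75,200),rect(p[:,:,::-1],K,T,28,500,350,75,200),rect(p[:,:,::-1],K,T,6,500,15,60,200)]
cv2.imwrite('pics/c6.png',np.hstack([a,np.vstack(b)]))
E
```

```text
28.65 [600.90085115 114.64518206 199.87747062] [-3.14118505e+00 -2.94087846e-04  1.49506492e+00]
```

View pics/c6.png

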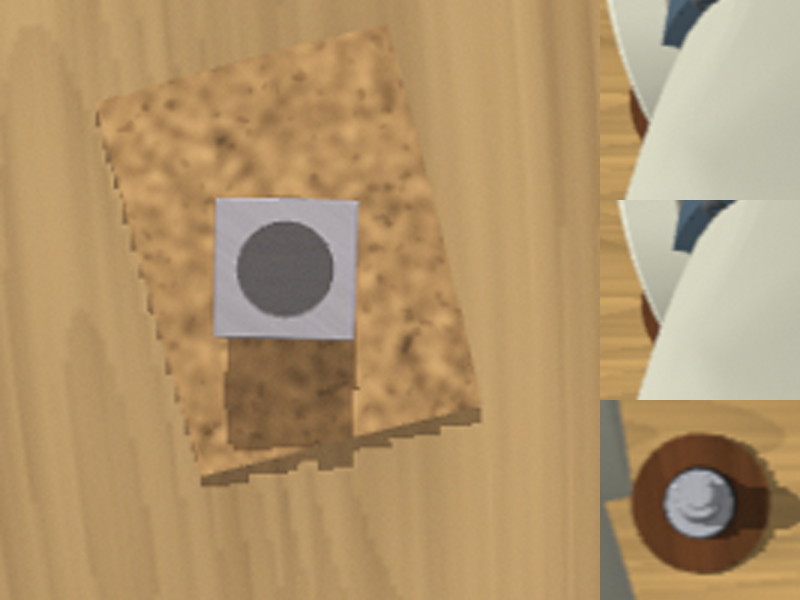

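```bash
python3 - <<'E'
from h import *
p,d,K,T=load("pics/wrist6.npz")
w=np.array([fish(K,T,220+a/3,60+b/3,44)[:2] for a,b in [(216,198),(357,201),(355,339),(214,336)]]);print(w.mean(0),[np.linalg.norm(w[i]-w[i-1]).round(1) for i in range(4)],[np.arctan2(*(w[i]-w[i-1])[::-1]).round(3) for i in range(4)])
from plan import plan
plan([(602.5,173.7,130,1.496,0,1)],[602.,115,200,1.496])
plan([(602.5,173.7,130,1.5,0,2),(581,-164,125,1.459,0,8)],[602.5,173.7,110,1.496])
E
```

```text
[602.35816528 174.06833085] [np.float64(37.2), np.float64(37.3), np.float64(37.2), np.float64(37.9)] [np.float64(1.471), np.float64(-0.098), np.float64(-1.653), np.float64(3.044)]
TOO FAST [602.5   173.7   130.      1.496] 91.35611637980239 0.0
[[0, 0, -0.0, 0.0586, -0.0039, 0.07, 0.0]]
[[0, 0, -0.002, 0.0, 0.0, -0.01, 0.0], [0, 0, -0.004, 0.0, 0.0, -0.02, 0.0], [0, 0, 0.001, -0.0423, 0.0005, -0.0194, 0.0], [0, 0, 0.006, -0.0846, 0.0009, -0.0188, 0.0], [0, 0, 0.011, -0.1269, 0.0014, -0.0181, 0.0], [0, 0, 0.016, -0.1692, 0.0019, -0.0175, 0.0], [0, 0, 0.022, -0.2115, 0.0024, -0.0169, 0.0], [0, 0, 0.027, -0.2538, 0.0028, -0.0162, 0.0]]
[[0, 0, 0.005, -0.0423, 0.0016, 0.0006, 0.0], [0, 0, 0.01, -0.0845, 0.0032, 0.0012, 0.0]]
```

>>> move_arm([
  [0,0,0,0.03,-0.002,0.04,0.06],
  [0,0,0,0.0586,-0.0039,0.08,0.06],
  [0,0,0,0.0586,-0.0039,0.12,0.06],
  [0,0,0,0.0586,-0.0039,0.155,0.06],
  [0,0,0,0.0586,-0.0039,0.182,0.06],
  [0,0,0,0.0586,-0.0039,0.188,0.06],
  [0,0,0,0.0586,-0.0039,0.188,0.06],
  [0,0,0,0.0586,-0.0039,0.188,0],
], grip_force=60)

```text
clock: 29.75
eef_pos: [602.4, 173.8, 13.3]
tcp_rot: [3.14, -0.001, 1.496]
contact_force: [-0.3, -0.2, -0.3]
opening: 0.503
grasp_force: 0.0
```

>>> move_arm([
  [0,0,0,0,0,0,0],
  [0,0,0,0,0,0,0],
  [0,0,0,0,0,0,0],
  [0,0,0,0,0,-0.01,0],
  [0,0,0,0,0,-0.03,0],
  [0,0,0,0,0,-0.065,0],
  [0,0,0,0,0,-0.098,0],
])

```text
clock: 30.62
eef_pos: [601.6, 173.2, 112.2]
tcp_rot: [3.141, -0.0, 1.496]
contact_force: [0.5, 0.6, -5.0]
opening: 0.438
grasp_force: 60.7
```

>>> move_arm([
  [0,0,0.005,-0.045,0.001,0,0],
  [0,0,0.01,-0.1,0.0015,0,0],
  [0,0,0.015,-0.155,0.002,0,0],
  [0,0,0.02,-0.21,0.0025,0,0],
  [0,0,0.026,-0.265,0.003,0,0],
  [0,0,0.032,-0.315,0.0035,0,0],
  [0,0,0.037,-0.3384,0.0038,0,0],
  [0,0,0.037,-0.3384,0.0038,0.01,0],
])

```text
clock: 31.62
eef_pos: [580.6, -166.6, 101.6]
tcp_rot: [3.139, 0.001, 1.456]
contact_force: [-0.3, 1.2, -4.5]
opening: 0.435
grasp_force: 60.8
```

>>> move_arm([
  [0,0,0,0,0,0.02,0],
  [0,0,0,0,0,0.045,0],
  [0,0,0,0,0,0.07,0],
  [0,0,0,0,0,0.083,0],
  [0,0,0,0,0,0.0875,0],
  [0,0,0,0,0,0.0875,0],
  [0,0,0,0,0,0.0875,0.06],
  [0,0,0,0,0,0.0875,0.06],
])

```text
clock: 32.62
eef_pos: [580.9, -164.6, 13.2]
tcp_rot: [3.14, 0.0, 1.459]
contact_force: [-0.1, 0.7, 0.1]
opening: 0.706
grasp_force: 0.0
```

>>> move_arm([
  [0,0,0,0,0,0,0.06],
  [0,0,0,0,0,-0.03,0.06],
  [0,0,0,0,0,-0.08,0.06],
  [0,0,0,0,0,-0.13,0.06],
  [0,0,0,0,0.05,-0.18,0.06],
  [0,0,0,0,-0.1,-0.19,0.06],
  [0,0,0,0,-0.16,-0.19,0.06],
  [0,0,0,0,-0.16,-0.19,0.06],
])

```text
clock: 33.62
eef_pos: [436.5, -148.3, 201.5]
tcp_rot: [3.141, 0.0, 1.459]
contact_force: [-0.1, -0.6, -0.2]
opening: 0.706
grasp_force: 0.0
```

>>> move_arm([
  [0,0,0,0,-0.06,0,0.06],
  [0,0,0,0,-0.08,0,0.06],
  [0,0,0,0,-0.08,0,0.06],
])

```text
clock: 34.0
eef_pos: [358.6, -139.8, 201.9]
tcp_rot: [3.14, 0.0, 1.458]
contact_force: [1.8, -1.2, 0.5]
opening: 0.705
grasp_force: 0.0
```

```bash
python3 - <<'E'
from rig import sensors, grab_frame, camera_params
from h import *
s=sensors.sense();print(s['clock'],s['eef_pos'],s['tcp_rot'])
n="top";c=camera_params(n);p,d=grab_frame(n);K,T=c['camera_matrix'],c['world_from_camera']
b=[(6,500,350),(28,500,350),(6,500,15),(58,500,15),(6,580,-163),(44,580,-163),(22,508,-321),(32,508,-321)]
t=[rect(p[:,:,::-1],K,T,*x,62.5,200) for x in b]
for x in t: cv2.drawMarker(x,(100,100),(0,255,255),0,8,1)
cv2.imwrite('pics/c7.png',np.vstack([np.hstack(t[:4]),np.hstack(t[4:])]))
E
```

```text
34.0 [ 358.61585741 -139.77243894  201.89711103] [3.14007345e+00 3.38285548e-04 1.45803205e+00]
```

View pics/c7.png

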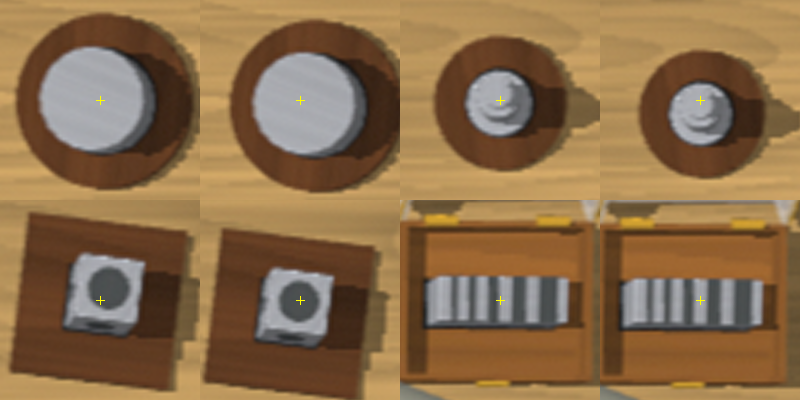

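```bash
python3 - <<'E'
from h import *
p,d,K,T=load("pics/wrist3.npz")
b=np.mean([fish(K,T,*c,32) for c in [(301,109),(333,109),(333,200),(302,200)]],0)
r=np.mean([fish(K,T,*c,22) for c in [(262,89),(373,88),(371,217),(266,218)]],0)
print(b,r)
if np.hypot(*(b-r)[:2])<8:
    from rig import order; print(order.sign_off())
E
```

```text
[ 509.02559274 -320.88811082   32.        ] [ 509.74623737 -320.14631212   22.        ]
the job is handed in; nothing more can be done
None
```

The lid is open and the job is handed in at about 34 s on the clock. By my camera measurements, all four tools stand on their own places within about 3 mm of centre, with cube and bar aligned; the judge's result was not reported back.

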